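# Feel out the sprung belt tensioner and hold it back past its ratchet click

## Robot

A 6-joint arm with a two-finger parallel gripper is mounted at the origin on the work surface; the furniture and walls round the work are solid. World frame = base frame: x ahead of the robot, y to its left, z up, the work surface at z = 0. Lengths are in m, angles in rad, forces in N, time in s.
With the tool pointing down it reaches from about 0.325 to 0.85 m from the base axis. Payload 15.5 kg.
Tool frame: the origin (TCP) lies midway between the tips of the shut fingers; the grasp point (between the pads) lies 19 mm behind it; y points along the fingers, z is the direction in which the jaws open and shut, and the axes are right-handed (so a half turn about y gives the same grasp; the last joint's range is limited). The gripper opens to 91 mm and grips with 3 to 60 N. Pads are 32 mm wide; open, the fingers measure 118 mm over their backs; the gripper's body (76 mm by 178 mm) begins 60 mm behind the grasp point.
Start: joints at [-1.323, 0.494, 1.345, -0, 1.302, -0.096], TCP at [0.211, -0.588, 0.214] pointing down, gripper open.
Joint ranges: [-2.91, 2.91], [-0.82, 2.16], [0.22, 2.67], [-1.22, 4.37], [0.12, 2.79], [-3.08, 3.08]. Speed limits (rad/s): [1.89, 1.89, 2.57, 3.01, 3.01, 3.01].

## Interface

Orientations are given as a unit quaternion [w, x, y, z].
In Python, from bench import manip, solver, eyes, sign_off gives the robot as it stands. Calls block until the motion is done:
- manip.movep(position, orientation): joint-space move of the TCP to a pose.
- manip.move_l(position, orientation=None, max_speed=0.15, guard=None): straight line of the TCP; orientation=None keeps the orientation; max_speed is the mean speed in m/s. With guard (N) it stops when the force on the tool has changed by that much, and returns True; else False.
- manip.move_j(angles): joint-space move.
- manip.move_gripper(opening): finger opening in m; the grip force is fixed at half the most; returns when the fingers have stopped.
- manip.wait(seconds).
- solver.solve_ik(position, orientation): joint angles nearest the present ones, or None.
- eyes.camera(name): name is "scene" or "top" or "wrist"; returns a dict with "img" (400x640x3 uint8, red, green, blue), "camera_matrix" (3x3 intrinsics, pixels), "rvec" (rotation vector, rad) and "tvec" (3), from world to camera coordinates, as OpenCV has them; the wrist camera has in their place "T_tool_cam" (4x4, takes a point from camera to tool coordinates, whose origin is the TCP and whose axes are the tool frame's). Camera axes: x right, y down, z forward; pixel columns grow to the right and rows downward; lengths in m; the calibration is good to about 2 mm. The wrist camera is an equidistant fisheye: a pixel r from the principal point sees the ray r / f radians off the axis. A picture is of the moment at which its call begins: read the wrist's pose just before it. There is no depth.
A pose or a line that the arm cannot do raises manip.Unreachable and nothing moves.
- sign_off(): hands the job in, once; it reports no verdict.
Readings, each from a call of its own:
- manip.read_t(): time.
- manip.read_joint_pos(): joint angles.
- manip.read_joint_vel(): joint speeds.
- manip.read_tau(): joint torques, N m.
- manip.read_tool_pos(): TCP position.
- manip.read_tool_rot(): TCP orientation.
- manip.read_contact_force(): force on the tool from outside, world axes, zero at the start.
- manip.read_torque(): the same for the moment, N m.
- manip.read_gripper_width(): finger opening in m.
Only numpy, scipy, OpenCV 4.12 (cv2) and the standard library are available. Lean on these libraries where they do the work, as an engineer would, in place of code of your own. Each camera call takes 0.05 s, during which the arm holds its last target.

## Task

These two belt tensioners look alike, but one has lost its spring: nudge the arm of each back by about 2 cm at its roller to feel which one is still sprung, and do not push the slack one on into its pawl. Then push the sprung arm back until its pawl clicks behind the ratchet tooth, and a little further so that the pawl carries no load, but stay clear of the rear stop. Finish holding the arm there with the gripper, so that a belt can be slipped on; leave the things lying around alone.

Things in the scene. Friction and masses are not known exactly. Their poses are not given: they have to be found in the camera images.
- tensioner_a: one of two identical-looking belt tensioners: grey base plate 120 (x) x 210 (y) x 8 mm, fixed; origin at the centre of its underside, z up. Its steel arm points roughly along the plate's +y; its tip swings towards the plate's +x (away from the robot) when pushed. Rubber stop posts 34 mm high stand before and behind the arm. Only the roller is higher than 50 mm
- pivot_a (a point): point on this arm's upright pivot axis, 58 mm above the bench; the roller's axis moves on a circle of radius 130 mm about it
- roller_a (a point): point at z = 58 mm on the axis of the upright aluminium idler roller on this arm's tip, where to handle it: cylinder 28 mm in diameter, free from z = 34 to 76 mm (below it a block 32 x 30 mm, z = 18 to 34 mm). Fixed to the arm
- swing_a (a joint): angle of this arm, rad: 0 = resting on its front stop, grows as the roller is pushed back, clockwise seen from above; 0.95 = against the rear stop. At the roller a sprung arm pushes back with 4 N at rest, 8 to 9 N near the click, some 5 N more while its tooth drives the pawl, and springs back when let go; the slack one resists with about 0.5 N and stays where it is left
- tooth_a (a point): catch face of the one ratchet tooth on the 90 mm disc that turns with the arm, 51 mm from the pivot axis, opposite the arm. When the arm is pushed back the tooth moves to the plate's -x past the pawl nose, ramp first, catch face last
- pawl_guide_a: steel block 34 x 24 x 28 mm on the plate that guides the pawl; axes parallel to the plate's; origin at z = 8 mm below the centre of the nose (radius 4 mm) of the pawl when out. Set up to 5 mm either way along the plate's x, so the click comes at 0.5 to 0.7 rad of arm angle. With the tooth caught on the pawl, the tooth point is at about x = -3.3 mm in this frame; more negative = past it
- pawl_a (a joint): sprung brass pawl slider, m: 0 = fully out, grows to about 0.006 as the tooth's ramp drives it back, then snaps out to 0 behind the tooth (the click)
- tensioner_b: one of two identical-looking belt tensioners: grey base plate 120 (x) x 210 (y) x 8 mm, fixed; origin at the centre of its underside, z up. Its steel arm points roughly along the plate's +y; its tip swings towards the plate's +x (away from the robot) when pushed. Rubber stop posts 34 mm high stand before and behind the arm. Only the roller is higher than 50 mm
- pivot_b (a point): point on this arm's upright pivot axis, 58 mm above the bench; the roller's axis moves on a circle of radius 130 mm about it
- roller_b (a point): point at z = 58 mm on the axis of the upright aluminium idler roller on this arm's tip, where to handle it: cylinder 28 mm in diameter, free from z = 34 to 76 mm (below it a block 32 x 30 mm, z = 18 to 34 mm). Fixed to the arm
- swing_b (a joint): angle of this arm, rad: 0 = resting on its front stop, grows as the roller is pushed back, clockwise seen from above; 0.95 = against the rear stop. At the roller a sprung arm pushes back with 4 N at rest, 8 to 9 N near the click, some 5 N more while its tooth drives the pawl, and springs back when let go; the slack one resists with about 0.5 N and stays where it is left
- tooth_b (a point): catch face of the one ratchet tooth on the 90 mm disc that turns with the arm, 51 mm from the pivot axis, opposite the arm. When the arm is pushed back the tooth moves to the plate's -x past the pawl nose, ramp first, catch face last
- pawl_guide_b: steel block 34 x 24 x 28 mm on the plate that guides the pawl; axes parallel to the plate's; origin at z = 8 mm below the centre of the nose (radius 4 mm) of the pawl when out. Set up to 5 mm either way along the plate's x, so the click comes at 0.5 to 0.7 rad of arm angle. With the tooth caught on the pawl, the tooth point is at about x = -3.3 mm in this frame; more negative = past it
- pawl_b (a joint): sprung brass pawl slider, m: 0 = fully out, grows to about 0.006 as the tooth's ramp drives it back, then snaps out to 0 behind the tooth (the click)
- handle: bystander: curved dark wooden brush handle 161 x 36 x 22 mm lying in front of the tensioners, origin at its middle
- brush_head: bystander: round bristle brush head standing in its white ferrule, 72 mm across, 74 mm high, front right
- pin_box: bystander: small open dark tin 68 x 60 x 24 mm behind the tensioners

How it is judged:
By the outcome, as a careful person would: the job done as asked, in the order asked, and still so for the second after the job is handed in, while the arm keeps its last pose, push and grip.
It also fails if it takes over 51 s, if anything falls off the work surface, if the arm or the gripper's body presses on something with over 40 N, if the wrist force passes 120 N, or if a joint passes its speed limit or range.

## Working session

There is one attempt and no reset: what is moved stays moved. The work goes in short steps, each a Python script; the robot and the scene stay as the last script left them, time stands still between calls to the robot, and variables do not carry over. Pictures are saved under pics/ and viewed, and the job is handed in when it is done.

```bash
ls; mkdir -p pics; python3 - <<'E'
from bench import manip, solver, eyes
import cv2
for n in ("scene","top","wrist"):
    c=eyes.camera(n); cv2.imwrite(f"pics/{n}0.png",c["img"][:,:,::-1])
    print({k:v for k,v in c.items() if k!="img"})
print(manip.read_t(),manip.read_tool_pos(),manip.read_tool_rot(),manip.read_gripper_width())
E
```

```text
pics
{'camera_matrix': array([[378.30830886,   0.        , 317.29507001],
       [  0.        , 378.30830886, 194.60899924],
       [  0.        ,   0.        ,   1.        ]]), 'rvec': array([ 0.60023583, -2.54233612,  1.30001675]), 'tvec': array([0.44729564, 0.18863615, 0.7404191 ])}
{'camera_matrix': array([[384.41164367,   0.        , 324.36460725],
       [  0.        , 384.41164367, 199.70456774],
       [  0.        ,   0.        ,   1.        ]]), 'rvec': array([ 2.20900747, -2.17007413,  0.08540788]), 'tvec': array([-0.00957786,  0.52059329,  1.23999011])}
{'camera_matrix': array([[309.70691629,   0.        , 319.04507646],
       [  0.        , 309.70691629, 200.14093275],
       [  0.        ,   0.        ,   1.        ]]), 'T_tool_cam': array([[ 3.89610288e-04,  9.65488532e-01,  2.60445277e-01,
        -7.26577891e-02],
       [ 1.45589939e-04, -2.60445349e-01,  9.65488581e-01,
        -1.70689214e-01],
       [ 9.99999914e-01, -3.38246072e-04, -2.42037604e-04,
         5.22570355e-04],
       [ 0.00000000e+00,  0.00000000e+00,  0.00000000e+00,
         1.00000000e+00]])}
0.15 [ 0.21061675 -0.58814509  0.21350276] [ 0.12094005 -0.12098403  0.6970039  -0.69636336] 0.09127154903859815
```

View pics/scene0.png

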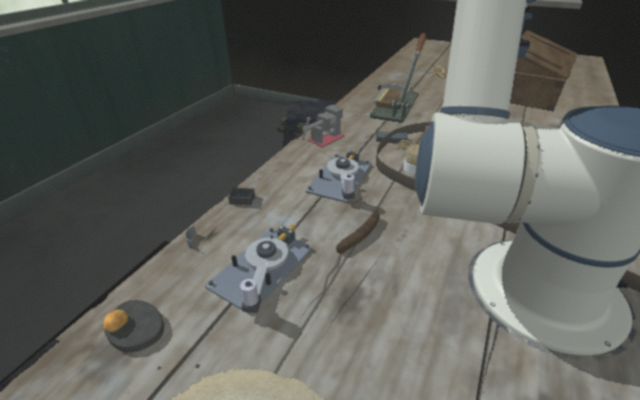

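View pics/top0.png

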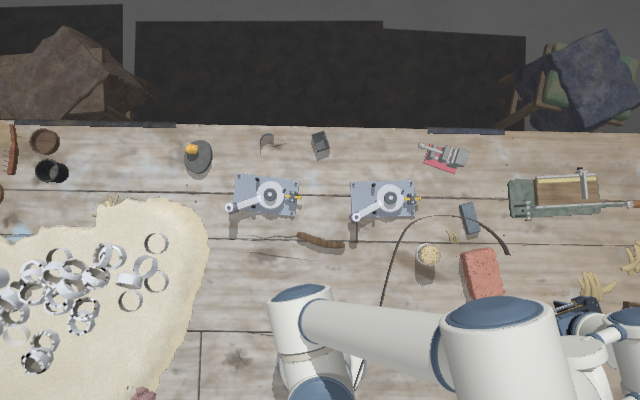

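```bash
python3 - <<'E'
import cv2
a=cv2.imread("pics/top0.png"); cv2.imwrite("pics/topcrop.png",cv2.resize(a[60:260,200:467],None,fx=3,fy=3,interpolation=cv2.INTER_CUBIC))
E
```

```text
(no output)
```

View pics/topcrop.png

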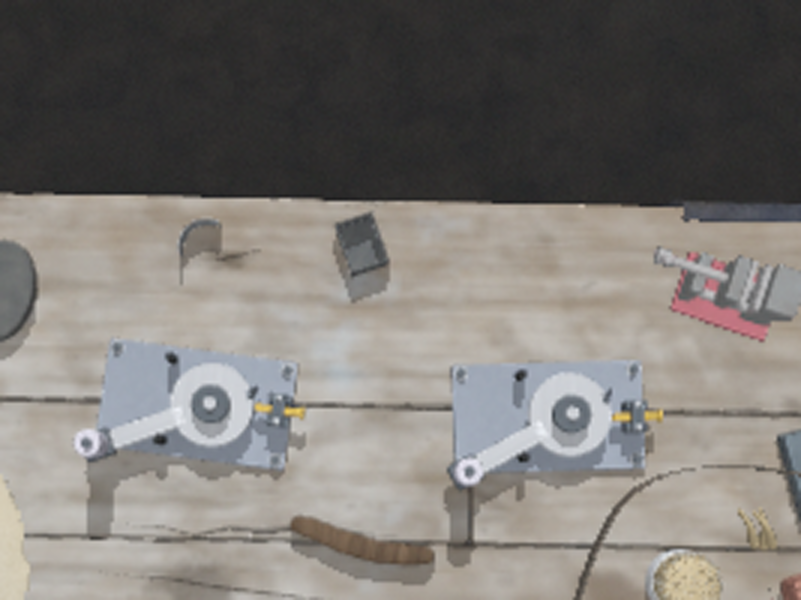

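Top view: two tensioners. In the crop the left one has its roller at (88,441) and pivot at (209,404); the right one has its roller at (468,471) and pivot at (571,412). World +x is up and −y is right. I'll compute rough positions, then take wrist views.

```bash
cat > h.py <<'E'
import numpy as np, cv2
from scipy.spatial.transform import Rotation as R
from bench import manip, solver, eyes
def cast(c,px,z):
    Rm=cv2.Rodrigues(c["rvec"])[0]; C=-Rm.T@c["tvec"]
    d=Rm.T@np.linalg.inv(c["camera_matrix"])@np.array([px[0],px[1],1.]); return C+d*(z-C[2])/d[2]
def rot():
    q=np.array(manip.read_tool_rot()); return R.from_quat(q[[1,2,3,0]]).as_matrix()
def quat(zx,zy):  # tool y down, jaw dir (zx,zy)
    z=np.array([zx,zy,0.]);z/=np.linalg.norm(z); y=np.array([0,0,-1.]); x=np.cross(y,z)
    q=R.from_matrix(np.c_[x,y,z]).as_quat(); return q[[3,0,1,2]]
def wcast(pose,px,z):  # pose=(p,Rm,c)
    p,Rm,c=pose; K=c["camera_matrix"]; u=np.array([px[0]-K[0,2],px[1]-K[1,2]]); r=np.hypot(*u); th=r/K[0,0]
    d=np.array([*(u/max(r,1e-9)*np.sin(th)),np.cos(th)])
    T=c["T_tool_cam"]; d=Rm@T[:3,:3]@d; C=p+Rm@T[:3,3]; return C+d*(z-C[2])/d[2]
def shot(name):
    p=np.array(manip.read_tool_pos()); Rm=rot(); c=eyes.camera("wrist")
    cv2.imwrite(f"pics/{name}.png",c["img"][:,:,::-1]); 
    import pickle; pickle.dump((p,Rm,{k:v for k,v in c.items()}),open(f"pics/{name}.pkl","wb")); return p,Rm,c
E
python3 - <<'E'
from h import *
c=eyes.camera("top")
for n,p,z in (("rollL",(88,441),.076),("pivL",(209,404),.05),("rollR",(468,471),.076),("pivR",(571,412),.05)):
    print(n,cast(c,(p[0]/3+200,p[1]/3+60),z))
print(rot())
pl=None
for y in (0.02,0.25,-0.15,-.3):
  for s in (1,-1):
    j=solver.solve_ik([0.6,y,.2],quat(s,0)); print(y,s,None if j is None else np.round(j,2))
E
```

```text
rollL [0.48852823 0.2953846  0.076     ]
pivL [0.53140317 0.1746241  0.05      ]
rollR [ 0.46441345 -0.09936651  0.076     ]
pivR [ 0.52986327 -0.21079148  0.05      ]
[[-9.41496905e-01 -1.65002956e-04  3.37021588e-01]
 [-3.37021617e-01  7.26713978e-04 -9.41496629e-01]
 [-8.95685726e-05 -9.99999722e-01 -7.39808524e-04]]
0.02 1 [-0.07  0.47  1.43 -0.    1.24 -0.07]
0.02 -1 [-0.07  0.47  1.43 -0.    1.24  3.08]
0.25 1 [ 0.3   0.54  1.3  -0.    1.3   0.3 ]
0.25 -1 [ 0.3   0.54  1.3  -0.    1.3  -2.84]
-0.15 1 [-0.34  0.5   1.38 -0.    1.26 -0.34]
-0.15 -1 [-0.34  0.5   1.38 -0.    1.26  2.8 ]
-0.3 1 [-0.55  0.57  1.24 -0.    1.33 -0.55]
-0.3 -1 [-0.55  0.57  1.24 -0.    1.33  2.59]
```

```bash
python3 - <<'E'
from h import *
manip.movep([0.50,-0.19,0.17],quat(1,0)); shot("wR")
manip.movep([0.50,0.20,0.17],quat(1,0)); shot("wL"); print(manip.read_t(), manip.read_contact_force())
E
```

```text
3.55 [-1.0743006  -0.77480359 -0.43331598]
```

View pics/wR.png

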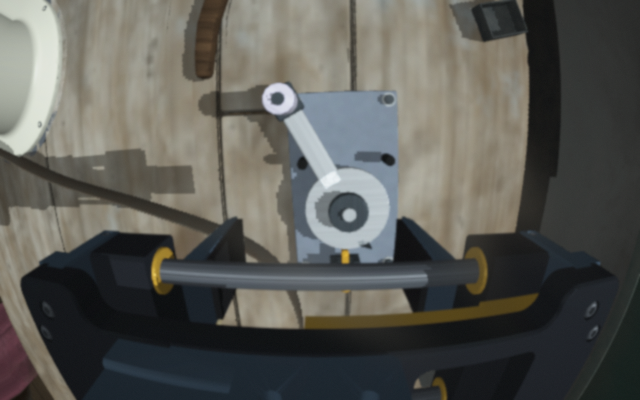

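View pics/wL.png

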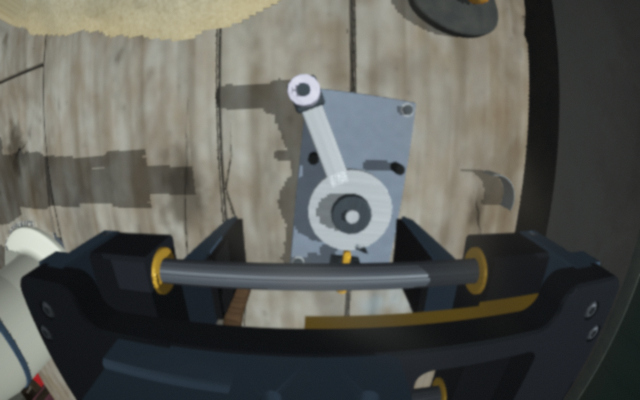

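Wrist views: the right unit's roller top is at about (280,98) with its hub at (349,213). The left unit's roller top is at about (304,89) with its hub at (351,215). The gripper partly hides both guides. I'll refine with zooms.

```bash
python3 - <<'E'
import cv2, numpy as np
o=[]
for n in "RL":
    a=cv2.imread(f"pics/w{n}.png")[70:270,250:420]; o.append(cv2.resize(a,None,fx=2.3,fy=2.3*1.0,interpolation=cv2.INTER_CUBIC))
cv2.imwrite("pics/z1.png",np.hstack(o)); print(o[0].shape)
E
python3 - <<'E'
import pickle
from h import *
for n,r,h in (("R",(280,98),(349,214)),("L",(304,90),(351,216))):
    P=pickle.load(open(f"pics/w{n}.pkl","rb"))
    a=wcast(P,r,.076); 
    for z in (.046,.05): 
        b=wcast(P,h,z); print(n,a,b,np.hypot(*(a-b)[:2]))
    g=cv2.cvtColor(P[2]["img"],cv2.COLOR_RGB2GRAY)
    c=cv2.HoughCircles(cv2.resize(g,None,fx=3,fy=3,interpolation=cv2.INTER_CUBIC),cv2.HOUGH_GRADIENT_ALT,1.5,60,param1=200,param2=.7,minRadius=20,maxRadius=150)
    print(None if c is None else c[0]/3)
E
```

```text
(460, 391, 3)
R [ 0.46664051 -0.10013993  0.076     ] [ 0.52946954 -0.21223028  0.046     ] 0.12849798827224038
R [ 0.46664051 -0.10013993  0.076     ] [ 0.52906213 -0.21095313  0.05      ] 0.12718500298758328
[[277.5       99.        15.85879 ]
 [349.5      215.        18.274317]
 [210.       103.5       11.662065]]
L [0.48733263 0.2963165  0.076     ] [0.53192033 0.17573209 0.046     ] 0.12856384222890482
L [0.48733263 0.2963165  0.076     ] [0.53148473 0.17703726 0.05      ] 0.12718862062806602
[[351.5      212.        41.47698 ]
 [351.5      212.        19.778063]
 [303.        89.5       16.203741]
 [475.5      286.5        8.365453]]
```

View pics/z1.png

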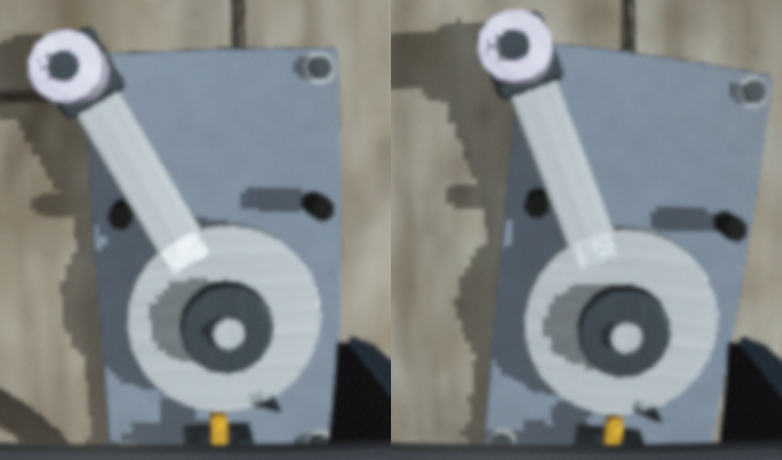

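```bash
cat >> h.py <<'E'
G={"L":(np.array([.4875,.2963]),np.array([.5317,.1764])),"R":(np.array([.4662,-.1003]),np.array([.5293,-.2117]))}
Z=0.044
def arm(u):
    ro,pv=G[u]; d=ro-pv; d/=np.linalg.norm(d); return ro-.130*d,d
def pose(u,th,z=Z):
    pv,d=arm(u); c,s=np.cos(th),np.sin(th); d=np.array([c*d[0]+s*d[1],-s*d[0]+c*d[1]]); t=np.array([d[1],-d[0]])
    return np.r_[pv+.130*d,z],quat(*t),t,d
def ft(u,th):
    F=np.array(manip.read_contact_force()); _,_,t,d=pose(u,th); return np.round([F[:2]@t,F[:2]@d,F[2]],2)
def angle(u):
    pv,d=arm(u); r=np.array(manip.read_tool_pos())[:2]-pv
    return float(-np.arctan2(d[0]*r[1]-d[1]*r[0],d@r)), float(np.hypot(*r))
def go(u,th,sp=.04,z=Z,guard=None):
    p,q,_,_=pose(u,th,z); return manip.move_l(p,q,max_speed=sp,guard=guard)
E
cat > nudge.py <<'E'
import sys
from h import *
u=sys.argv[1]; th0=.025
manip.move_gripper(.055)
p,q,_,_=pose(u,th0,.11); manip.movep(p,q)
print("hover",manip.read_t())
print("guard",go(u,th0,.08,guard=8)); manip.wait(.15)
print("down",manip.read_tool_pos(),ft(u,th0))
manip.move_gripper(0.0); manip.wait(.15); print("grip",manip.read_gripper_width(),ft(u,th0),angle(u))
for th in (.09,.155):
    go(u,th,.03); manip.wait(.15); print(th,ft(u,th),angle(u))
print(manip.read_t())
E
python3 nudge.py L
```

```text
hover 4.7917
guard False
down [0.49084028 0.29754954 0.04449697] [-0.69 -0.25 -0.53]
grip 0.027301612578944864 [0.46 0.18 0.87] (0.024971431406385632, 0.13005507323573748)
0.09 [-0.12  2.43 -0.02] (0.08945071222313805, 0.13010896281222262)
0.155 [-0.08  5.89  0.87] (0.1541952810859423, 0.13012583406872807)
7.775
```

Left: almost no tangential force, so it looks slack. I'll release it, look, and nudge the right one.

```bash
python3 - <<'E'
from h import *
manip.move_gripper(.055); manip.wait(.1)
p,q,_,_=pose("L",.155,.12); manip.move_l(p,q,max_speed=.15); shot("wL2")
print(manip.read_t())
E
python3 nudge.py R; python3 -c "
import cv2;a=cv2.imread('pics/wL2.png');cv2.imwrite('pics/wL2z.png',a)"
```

```text
9.1917
hover 10.9
guard False
down [ 0.46935958 -0.09882629  0.04444564] [0.3  0.98 0.86]
grip 0.027400793845823453 [-4.42  1.8   5.36] (0.022288612221162872, 0.13034344431100117)
0.09 [-5.2   1.87  6.04] (0.08693679034737511, 0.13036815110910602)
0.155 [-5.85  1.95  5.37] (0.15111299329907113, 0.13038280682089864)
13.8833
```

View pics/wL2.png

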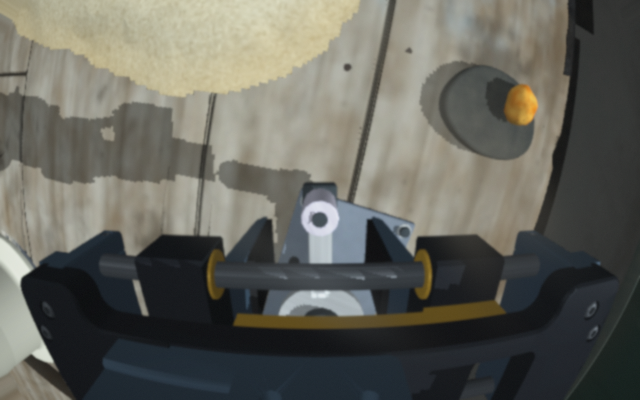

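Left stayed where it was put: its roller is at (320,218), still between the open fingers. Right pushes back with 4.4 to 5.9 N, so it is the sprung one and it is already gripped. Now I'll push it on in small steps, watching for the click.

```bash
python3 - <<'E'
from h import *
mx=0; prev=None
def st(th):
    go("R",th,.04); manip.wait(.08); f=ft("R",th); print(round(th,3),f,np.round(angle("R"),4),round(manip.read_t(),2)); return -f[0]
for th in (.23,.30,.36): st(th)
th=.36
while th<.76:
    th+=.02; f=st(th); mx=max(mx,f)
    if f>25: print("abort"); break
    if th>.45 and f<mx-2.5: print("drop"); break
E
```

```text
0.23 [-6.23  2.05  7.34] [0.2254 0.1304] 14.36
0.3 [-6.07  1.87  7.87] [0.2946 0.1304] 14.82
0.36 [-6.75  2.    9.13] [0.3539 0.1304] 15.24
0.38 [-7.11  2.89  8.28] [0.3736 0.1304] 15.57
0.4 [-7.2   1.82  8.57] [0.3934 0.1304] 15.91
0.42 [-9.9  -0.09 10.65] [0.4095 0.1304] 16.24
0.44 [-13.08  -0.13  11.23] [0.4255 0.1304] 16.57
0.46 [-14.22  -0.7   13.37] [0.4436 0.1304] 16.91
0.48 [-14.8   -1.45  13.47] [0.4617 0.1304] 17.24
0.5 [-18.41  -2.82  17.19] [0.4776 0.1304] 17.57
0.52 [-22.38  -4.92  19.55] [0.4913 0.1303] 17.91
0.54 [-25.47  -6.64  21.54] [0.506  0.1303] 18.24
abort
```

Force is 25 N, higher than the roughly 14 N expected, so I'll look before going on.

```bash
python3 - <<'E'
from h import *
print(manip.read_tool_pos(),manip.read_contact_force(),manip.read_torque(),rot().round(3).tolist(),manip.read_gripper_width())
shot("wR3"); 
for n in ("top","scene"):
    c=eyes.camera(n); cv2.imwrite(f"pics/{n}3.png",c["img"][:,:,::-1])
a=cv2.imread("pics/top3.png")[150:250,320:440]; b=cv2.imread("pics/scene3.png")[130:230,280:400]
cv2.imwrite("pics/z3.png",np.hstack([cv2.resize(x,(395,330),interpolation=cv2.INTER_CUBIC) for x in (a,b)]))
E
```

```text
[ 0.52904798 -0.08316237  0.04366948] [-25.62573384  -6.00845085  21.53784234] [-0.9515273   4.42055385  0.3312112 ] [[-0.024, -0.008, 1.0], [-1.0, 0.001, -0.024], [-0.001, -1.0, -0.008]] 0.027351980619093816
```

View pics/z3.png

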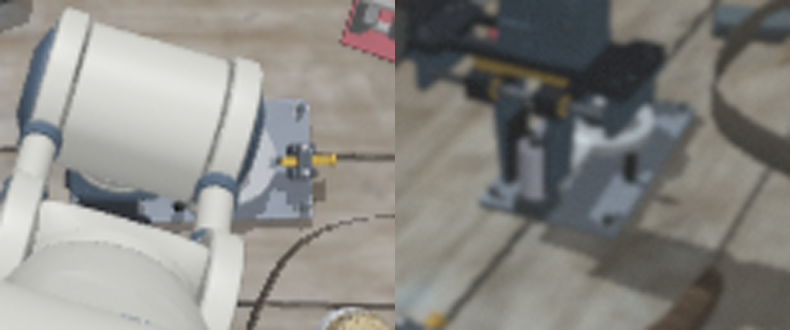

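View pics/wR3.png

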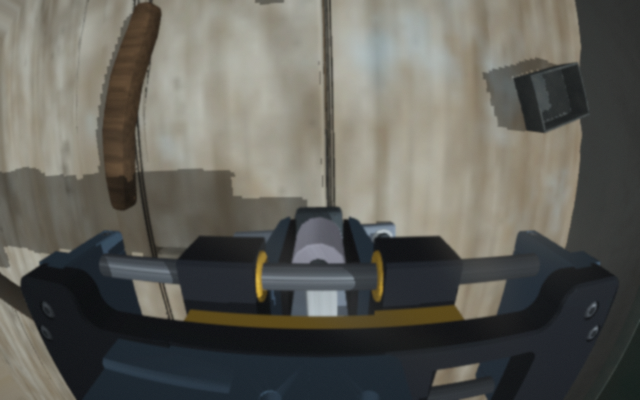

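Nothing fouls in view: the roller sits between the pads, and in the top crop the pawl nose touches the disc's tooth at about (280,160). Fz has grown in step with the push, so I suspect load-induced sag is binding the grip. I'll relieve z and see what happens to the force.

```bash
python3 - <<'E'
from h import *
for dz in (.0025,.005):
    go("R",.54,.04,z=Z+dz); manip.wait(.15); print(dz,ft("R",.54),np.round(angle("R"),4),manip.read_tool_pos()[2],np.round(manip.read_torque(),2),manip.read_t())
E
```

```text
0.0025 [-21.1   -7.33  -9.55] [0.4992 0.1304] 0.0446079714487744 [-1.35  3.37  0.07] 18.7917
0.005 [-18.48  -7.16 -26.45] [0.4955 0.1307] 0.04619681307943623 [-1.25  2.84  0.03] 19.1917
```

The pawl's brass tail has moved out about 1.7 px (5 mm) in the top view, so it is nearly fully driven and the click is close. I'll go on with a small z correction, in small steps.

```bash
python3 - <<'E'
from h import *
mx=0; zc=Z+.0017
th=.53
while th<.72:
    th+=.012; go("R",th,.04,z=zc); manip.wait(.08); f=ft("R",th); a=angle("R"); print(round(th,3),f,np.round(a,4),round(manip.read_t(),2))
    if f[2]>6: zc+=.0004
    if f[2]<-6: zc-=.0004
    mx=max(mx,-f[0])
    if -f[0]>36: print("abort"); break
    if -f[0]<mx-4: print("drop"); break
E
```

```text
0.542 [-23.61  -3.1    9.13] [0.5035 0.1307] 19.52
0.554 [-24.78  -4.78   4.8 ] [0.5111 0.1307] 19.86
0.566 [-13.57  -0.59  -5.64] [0.5407 0.1306] 20.19
drop
```

Force dropped and the arm jumped from 0.511 to 0.541. I'll look at the pawl and go a little further.

```bash
python3 - <<'E'
from h import *
zc=Z+.0008
for th in (.585,.60):
    go("R",th,.04,z=zc); manip.wait(.2); print(th,ft("R",th),np.round(angle("R"),4),manip.read_tool_pos(),round(manip.read_t(),2))
c=eyes.camera("top"); cv2.imwrite("pics/top4.png",c["img"][:,:,::-1])
o=[cv2.resize(cv2.imread(f"pics/top{i}.png")[175:225,375:435],(260,217),interpolation=cv2.INTER_CUBIC) for i in (0,3,4)]
cv2.imwrite("pics/z4.png",np.hstack(o))
for i in (0,3,4):
    a=cv2.imread(f"pics/top{i}.png")[185:210,385:440]; hsv=cv2.cvtColor(a,cv2.COLOR_BGR2HSV)
    m=cv2.inRange(hsv,(15,130,110),(35,255,255)); ys,xs=np.nonzero(m); print(i,xs.min()+385,xs.max()+385,ys.mean()+185,len(xs))
    r=int(round(ys.mean())); print(hsv[r,:,1])
E
```

```text
0.585 [-10.48   2.67  10.  ] [0.5709 0.1306] [ 0.5375193  -0.08300117  0.04459756] 20.64
0.6 [-9.84  4.4   9.11] [0.5876 0.1306] [ 0.53969682 -0.08314752  0.04464286] 21.09
0 404 420 198.42105263157896 19
[ 36  34  32  24  10  10  11  12  24  30  37  25  11   7   8  10  11  10
   6  81 123 125 137 139 137  71  37  38  36  24 140 141 142 142 149 133
  33  33  36  34  33  31  33  30  32  31  28  31  30  29  31  29  27  27
  27]
3 405 421 198.33333333333334 21
[  8   6   6   6   5   6   6   6   6  38  77  48  17  12   9  12  15  22
  23  29  75 129 143 143 142  79  34  37  37  24 147 146 147 145 147 148
 142  66  36  36  34  30  32  32  35  32  29  31  31  30  30  30  32  30
  32]
4 406 421 198.28571428571428 21
[ 25  26  21   4   6   7   7   7  68  80  61  27  14  10  10  12  10  11
  14  32  10 130 142 142 143  76  36  37  37  24 142 145 147 147 146 149
 150 122  37  32  33  32  34  33  32  34  29  32  29  28  34  29  30  28
  28]
```

View pics/z4.png

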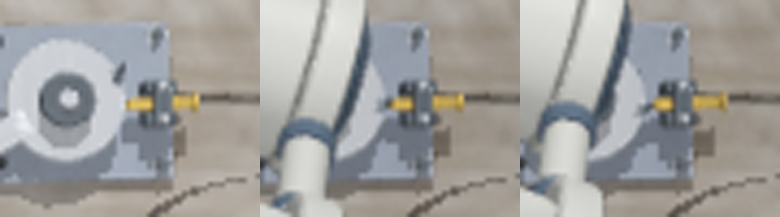

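The pawl is still fully retracted (tail end about 1.7 px out), so the nose is riding the tooth's crest and the force drop was not the click. I'll keep going, using the tail position as the indicator.

```bash
cat >> h.py <<'E'
def tail(img=None,save=None):
    if img is None: img=eyes.camera("top")["img"]
    if save: cv2.imwrite(save,img[:,:,::-1])
    h=cv2.cvtColor(np.ascontiguousarray(img[185:210,385:440]),cv2.COLOR_RGB2HSV)[:,:,1].astype(float)
    # width of brass tail to the right of the guide, rows 12..14
    return round(float(((h[12:15,30:46]-33).clip(0)/112).sum()/3),2)
E
python3 - <<'E'
from h import *
for i in (0,3,4): print(i,tail(cv2.imread(f"pics/top{i}.png")[:,:,::-1]))
zc=Z+.0012; th=.60
while th<.75:
    th+=.012; go("R",th,.04,z=zc); manip.wait(.05); f=ft("R",th); t=tail(); print(round(th,3),f,np.round(angle("R"),4),t,round(manip.read_t(),2))
    if t<5.6: print("click"); break
E
```

```text
0 5.5
3 6.78
4 7.29
0.612 [-11.41   2.36   5.04] [0.5957 0.1306] 7.29 21.49
0.624 [-10.66   2.45   3.58] [0.609  0.1306] 7.17 21.84
0.636 [-9.03  2.78  3.6 ] [0.6216 0.1306] 7.05 22.19
0.648 [-8.29  2.77  3.09] [0.6349 0.1306] 6.81 22.54
0.66 [-7.5   2.35  2.71] [0.6481 0.1306] 6.39 22.89
0.672 [-8.82  1.98  4.11] [0.6575 0.1305] 5.78 23.24
0.684 [-12.04   1.9    5.58] [0.6655 0.1305] 5.74 23.59
0.696 [-11.9    2.26   6.58] [0.6776 0.1305] 5.73 23.94
0.708 [-12.47   2.29   6.46] [0.6893 0.1305] 5.75 24.29
0.72 [-12.27   2.73   7.23] [0.7014 0.1305] 5.74 24.64
0.732 [-11.55   2.78   6.45] [0.7131 0.1305] 5.77 24.99
0.744 [-12.41   2.77   6.56] [0.725  0.1305] 5.77 25.34
0.756 [-12.54   2.84   6.75] [0.7368 0.1305] 5.7 25.69
```

The pawl snapped out at about 0.655 rad: the tail returned to its baseline and has stayed constant since, with a steady spring force. I'm at 0.737, so I'll ease back slightly to about 0.71, still past the catch, then check.

```bash
python3 - <<'E'
from h import *
go("R",.73,.03,z=Z+.0016); manip.wait(.5); print(ft("R",.73),np.round(angle("R"),4),tail(save="pics/top5.png"),manip.read_gripper_width(),manip.read_t())
shot("wR5"); c=eyes.camera("scene"); cv2.imwrite("pics/scene5.png",c["img"][:,:,::-1])
o=[cv2.resize(cv2.imread(f"pics/top{i}.png")[175:225,375:435],(260,217),interpolation=cv2.INTER_CUBIC) for i in (0,4,5)]
a=cv2.imread("pics/scene5.png")[100:325,150:450]
cv2.imwrite("pics/z5.png",np.vstack([np.hstack(o),cv2.resize(a,(780,380))])[:600])
E
```

```text
[-12.7    1.74   0.85] [0.7085 0.1305] 5.74 0.026869472222493935 26.5083
```

View pics/z5.png

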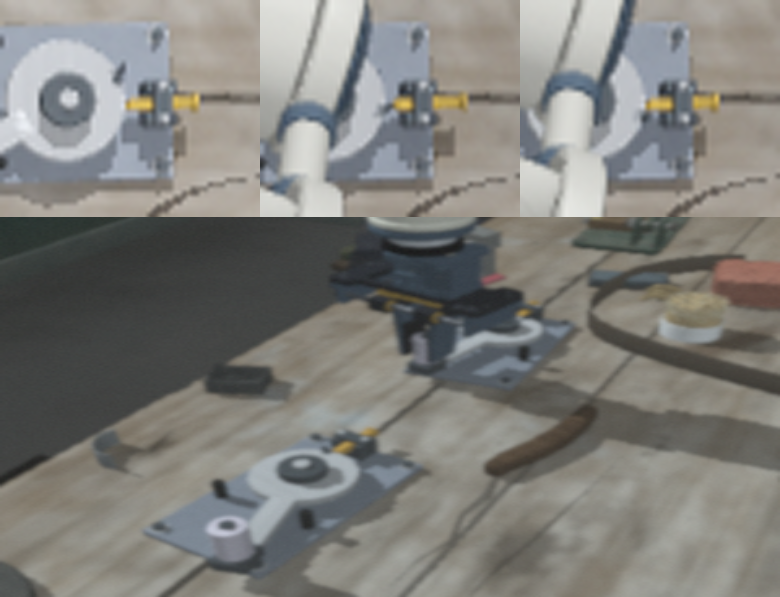

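View pics/top5.png

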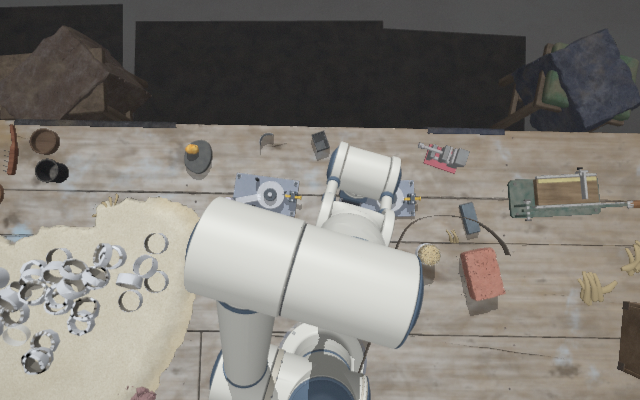

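Last check: in the top crop the pawl is back out, with its nose at the same place as at rest. The dark tooth tip now lies just on the robot side (−x) of the nose. The slack arm is where I left it and the bystanders have not moved. Handing in.

```bash
python3 -c "
from bench import sign_off; print(sign_off())"
```

```text
the job is handed in; nothing more can be done
None
```

The sprung tensioner's arm is past its click and held there by the gripper on the roller. I handed the job in after about 26.6 s of robot time.

- **Feeling for the spring:** I gripped each roller and nudged it back about 2 cm. The left arm (+y side) showed almost no force along the swing and stayed where I left it, so it is the slack one. I pushed it no further. The right arm pushed back with 4.4 to 5.9 N, so it is the sprung one.
- **The click:** I pushed the right arm back in small steps. A force drop at about 0.54 rad was not the click, because the top camera showed the pawl still pushed back. At about 0.655 rad the pawl snapped out.
- **Holding position:** I went on to about 0.737 rad, then eased back to about 0.709 rad. That leaves the tooth roughly 2.7 mm past the pawl and the arm about 0.24 rad short of the rear stop.
- **Last checks:** The pawl was fully out, the grip was firm and the push-back steady. The slack arm looked as I left it and the things lying around looked undisturbed.

**Disagreements:**
- The force peaked at about 25 N while the tooth drove the pawl, where about 14 N was expected. A small correction to the tool's height lowered it somewhat.
- The holding force read about 12 N, where 8 to 9 N is stated near the click.
- The tooth's clearance past the pawl comes from the measured arm angle. The top camera is too coarse (about 3 mm per pixel) to measure it directly.

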